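# Sort out the mixed-up dental casts

### The arm

A 6-joint arm with a two-finger parallel gripper is mounted at the origin on the work surface. World frame = base frame: x ahead of the robot, y to its left, z up, the work surface at z = 0. Lengths are in m, angles in rad, forces in N, time in s.
With the tool pointing down it reaches from about 0.2 to 0.875 m from the base axis. Payload 3.4 kg.
Tool frame: the origin (TCP) lies between the finger pads; the fingertips stand 17 mm ahead of it and the grasp point (between the pads) lies 2 mm behind it; z points along the fingers, y is the line along which they close (so a half turn about z gives the same grasp; the last joint's range is limited). The gripper opens to 94 mm and grips with 3 to 60 N. Pads are 16 mm wide; open, the fingers measure 119 mm over their backs; the gripper's body (75 mm by 177 mm) begins 78 mm behind the grasp point.
Start: joints at [-0.121, 0.276, 1.505, -0, 1.361, -0.121], TCP at [0.575, -0, 0.222] pointing down, gripper open.
Joint ranges: [-2.89, 2.89], [-0.75, 2.08], [0.22, 2.7], [-1.18, 4.32], [0.11, 2.71], [-2.7, 2.7]. Speed limits (rad/s): [2.57, 2.57, 3.14, 3.14, 3.14, 3.14].

### API

Orientations are given as a rotation vector (axis times angle).
In Python, from bench import manip, vision gives the robot as it stands.
- The arm moves only by the tool move_arm, never from a script. Its argument "deltas" is one flat list of numbers, 7 for each row, row after row: the opening, from -1 (shut) to 1 (fully open), so that 0 is half open, then the shift along the tool's x, y, z scaled (see below), then the turn, a rotation vector about the tool's x, y, z scaled (see below). In form: [grip, x, y, z, ax, ay, az, grip, x, y, z, ax, ay, az, ...]. A call has exactly 8 rows; each row is the pose to reach, as a shift and turn from the pose commanded when the call began, along the tool's axes at that moment; what a row does not reach only later rows make up. The controller multiplies each number of a shift by 200 mm and each number of a turn by 0.5 rad. A row lasts 1/10 s, in which the tool goes at most 50 mm and 8.59 degrees, less where a joint would pass 70% of its speed; a pose out of reach is approached as far as the arm can. A call with a number of a shift or a turn outside -1 to 1 is refused whole. A call with a gripper value outside its range is refused whole. The fingers move at their own pace and stop on an object; the grip force is fixed at half the most. Time passes only in rows, so rows that repeat a pose let the fingers close, or fill a call up. It gives the time, the measured TCP pose, the force, the opening and the grip force at its end, in the units of the state.
- manip.get_obs(): the state, without advancing time (a new reading comes with each control period).
- vision.read_camera(name): name is "scene" or "side" or "wrist"; returns (picture, depth): 420x560x3 uint8, blue, green, red; 420x560 float32, m along the optical axis (not along the pixel's ray), 0 where there is no reading.
- vision.camera_model(name): a dict with "camera_matrix" (3x3 intrinsics, pixels), "world_to_cam" (4x4, takes a point from world to camera coordinates); the wrist camera has in their place "tool_from_camera" (4x4, takes a point from camera to tool coordinates, whose origin is the TCP and whose axes are the flange's). Camera axes: x right, y down, z forward; pixel columns grow to the right and rows downward; lengths in m; the calibration is good to about 2 mm. A picture is of the moment at which its call begins: read the wrist's pose just before it. camera_model takes no time and is no camera call.
- manip.hand_in(): hands the job in; it is judged then, once.
The state is a dict: "time_s": time; "joint_positions": joint angles; "dq": joint speeds; "tau": joint torques, N m; "tool_pos": TCP position; "tool_rot": TCP orientation; "contact_force": force on the tool from outside, world axes, zero at the start; "wrist_torque": the same for the moment, N m; "opening": finger opening in m; "grip_force": force on a finger pad.
Only numpy, scipy, OpenCV 4.12 (cv2) and the standard library are available. Lean on these libraries where they do the work, as an engineer would, in place of code of your own. Each camera call takes 0.05 s, during which the arm holds its last target. There are 200 camera calls.

### The job

The three dental casts have been put in the wrong case trays: move each one into the middle of the tray of its own colour, standing upright and lined up along the tray (either way round). Use the empty white tray as the half-way stop and leave it empty at the end; never put a cast on the bench, set the casts down rather than dropping them, and leave the jar, the bottle and the bur block where they are.

Things in the scene. Friction and masses are not known exactly. Their poses are not given: they have to be found in the camera images.
- red_cast_center (a point): centre of the loose red dental cast: cream plaster with a horseshoe of teeth on top, red plate 70 x 50 x 8 mm under it (ends show) and round red tag amid the teeth. 40 mm high, centre 20 mm above its underside. Grip the plaster, 58 (x) x 50 (y) mm, 8 to 30 mm above the underside, across its flat +-y sides; teeth above, within 44 x 40 mm. x: long axis, z: up. 0.16 kg. Starts in a tray of another colour
- yellow_cast_center (a point): centre of the loose yellow dental cast: cream plaster with a horseshoe of teeth on top, yellow plate 70 x 50 x 8 mm under it (ends show) and round yellow tag amid the teeth. 40 mm high, centre 20 mm above its underside. Grip the plaster, 58 (x) x 50 (y) mm, 8 to 30 mm above the underside, across its flat +-y sides; teeth above, within 44 x 40 mm. x: long axis, z: up. 0.16 kg. Starts in a tray of another colour
- blue_cast_center (a point): centre of the loose blue dental cast: cream plaster with a horseshoe of teeth on top, blue plate 70 x 50 x 8 mm under it (ends show) and round blue tag amid the teeth. 40 mm high, centre 20 mm above its underside. Grip the plaster, 58 (x) x 50 (y) mm, 8 to 30 mm above the underside, across its flat +-y sides; teeth above, within 44 x 40 mm. x: long axis, z: up. 0.16 kg. Starts in a tray of another colour
- red_tray: red case tray fixed to the bench, 116 (x) x 80 (y) mm: flat floor, top 5 mm above the bench; a lip 12 mm high, 6 mm thick along each short end (+-x), 104 mm apart inside; long sides (+-y) open. Origin: centre of its underside, on the bench; x along its length, z up. Holds a cast of another colour at the start
- yellow_tray: yellow case tray fixed to the bench, 116 (x) x 80 (y) mm: flat floor, top 5 mm above the bench; a lip 12 mm high, 6 mm thick along each short end (+-x), 104 mm apart inside; long sides (+-y) open. Origin: centre of its underside, on the bench; x along its length, z up. Holds a cast of another colour at the start
- blue_tray: blue case tray fixed to the bench, 116 (x) x 80 (y) mm: flat floor, top 5 mm above the bench; a lip 12 mm high, 6 mm thick along each short end (+-x), 104 mm apart inside; long sides (+-y) open. Origin: centre of its underside, on the bench; x along its length, z up. Holds a cast of another colour at the start
- white_tray: white case tray fixed to the bench, 116 (x) x 80 (y) mm: flat floor, top 5 mm above the bench; a lip 12 mm high, 6 mm thick along each short end (+-x), 104 mm apart inside; long sides (+-y) open. Origin: centre of its underside, on the bench; x along its length, z up. The spare tray, empty at the start
- jar_center (a point): centre of a small white powder jar with a black lid, 42 mm diameter, 42 mm high, loose bystander standing on the bench at the right
- dropper_center (a point): centre of a white dropper bottle with a green cap, 34 mm diameter, 85 mm high, loose bystander on the bench at the left
- bur_block_center (a point): centre of the aluminium body of a bur block, 60 x 45 x 22 mm with small burs standing up to 40 mm, loose bystander on the bench at the right
Mind the look-alikes: they are no part of the job. What is shaped like the part that bears blue_cast_center but turquoise is not meant.

How it is judged:
By the outcome, as a careful person would: the job done as asked, in the order asked, and still so for the second after the job is handed in, with the robot touching nothing.
It also fails if it takes over 109 s, if anything falls off the work surface, if the arm or the gripper's body presses on something with over 40 N, if the wrist force passes 120 N, or if a joint passes its speed limit or range.

## Working session

There is one attempt and no reset: what is moved stays moved. The work goes in short steps, Python scripts to look and compute and a tool call to move; the robot and the scene stay as the last step left them, time stands still between calls to the robot, and variables do not carry over. Pictures are saved under pics/ and viewed, at most 14 in all, crops included, and the job is handed in when it is done.

Besides the shell and the picture viewer there is one more tool, called after ">>>" as name(argument=value, ...) on one line, values as JSON. move_arm: Moves the arm, as the interface text tells. Its arguments: {"type":"object","properties":{"deltas":{"type":"array"}},"required":["deltas"]}

```bash
mkdir -p pics; ls; python3 - <<'E'
from bench import manip, vision
import cv2,numpy as np
np.set_printoptions(precision=4,suppress=True)
o=manip.get_obs();print(o)
for n in("scene","side","wrist"):
    p,d=vision.read_camera(n);cv2.imwrite(f"pics/{n}0.png",p);np.save(f"pics/{n}0.npy",d);print(n,vision.camera_model(n),(d>0).mean())
E
```

```text
pics
{'time_s': 0.0, 'joint_positions': array([-0.121 ,  0.2766,  1.5061,  0.    ,  1.3607, -0.121 ]), 'dq': array([-0.0007,  0.0011, -0.0003,  0.0012,  0.0022, -0.0009]), 'tau': array([  0.0002, -40.4588, -23.7234,   0.0702,   0.0346,  -0.0002]), 'tool_pos': array([0.5745, 0.0001, 0.2216]), 'tool_rot': array([-2.2204, -2.2204,  0.0017]), 'contact_force': array([-0.1587,  0.1956, -0.5393]), 'wrist_torque': array([0.0145, 0.0153, 0.0041]), 'grip_force': 0.0, 'opening': 0.0939975341467052}
scene {'camera_matrix': array([[417.2143,   0.    , 282.3792],
       [  0.    , 417.2143, 213.201 ],
       [  0.    ,   0.    ,   1.    ]]), 'world_to_cam': array([[-0.1507,  0.9885,  0.0111,  0.0737],
       [ 0.8538,  0.1358, -0.5025, -0.4366],
       [-0.4983, -0.0662, -0.8645,  1.3455],
       [ 0.    ,  0.    ,  0.    ,  1.    ]])} 0.9959523809523809
side {'camera_matrix': array([[531.4035,   0.    , 283.9876],
       [  0.    , 531.4035, 213.2369],
       [  0.    ,   0.    ,   1.    ]]), 'world_to_cam': array([[ 0.8827, -0.4699, -0.0008, -0.4686],
       [-0.3161, -0.5924, -0.741 ,  0.2376],
       [ 0.3477,  0.6544, -0.6715,  1.1196],
       [ 0.    ,  0.    ,  0.    ,  1.    ]])} 0.9959778911564626
wrist {'camera_matrix': array([[294.8983,   0.    , 274.0825],
       [  0.    , 294.8983, 207.4873],
       [  0.    ,   0.    ,   1.    ]]), 'tool_from_camera': array([[ 0.0017, -0.9651, -0.262 ,  0.077 ],
       [ 1.    ,  0.0016,  0.0008, -0.0004],
       [-0.0004, -0.262 ,  0.9651, -0.1623],
       [ 0.    ,  0.    ,  0.    ,  1.    ]])} 0.9959821428571428
```

View pics/scene0.png

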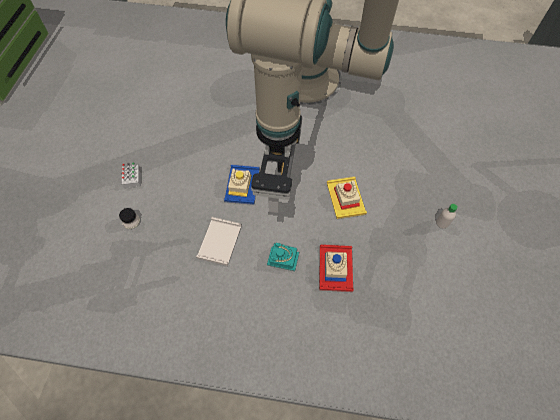

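View pics/side0.png

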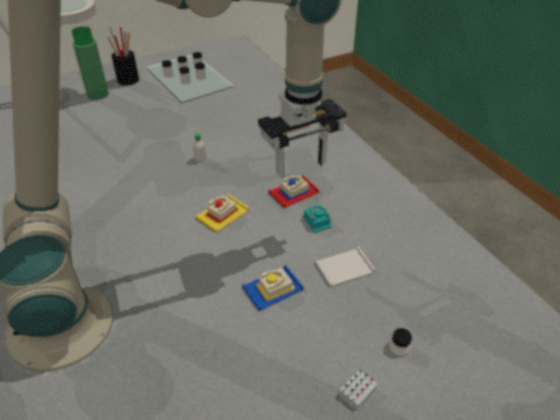

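The yellow cast (240,183) is in the blue tray, the red cast (347,193) in the yellow tray and the blue cast (336,265) in the red tray. The white tray (219,240) is empty. There are two candidates for the blue cast: (336,265) has a blue tag and plate with cream plaster, which fits. (284,256) is all turquoise, so it is the look-alike. I'll measure and confirm with a crop.

```bash
cat > h.py <<'E'
from bench import manip, vision
import cv2,numpy as np
from scipy.spatial.transform import Rotation as R
np.set_printoptions(precision=4,suppress=True)
def world(name,d,o=None):
    m=vision.camera_model(name);K=m["camera_matrix"]
    v,u=np.indices(d.shape);P=np.stack([(u-K[0,2])/K[0,0]*d,(v-K[1,2])/K[1,1]*d,d,np.ones_like(d)],-1)
    if name=="wrist":
        T=np.eye(4);T[:3,:3]=R.from_rotvec(o["tool_rot"]).as_matrix();T[:3,3]=o["tool_pos"];T=T@m["tool_from_camera"]
    else:T=np.linalg.inv(m["world_to_cam"])
    return (P@T.T)[...,:3]
H={"red":[(0,8),(172,180)],"yellow":[(20,33)],"blue":[(106,125)]}
def mask(p,c):
    h=cv2.cvtColor(p,cv2.COLOR_BGR2HSV);s=145 if c!="yellow" else 150
    return sum(cv2.inRange(h,(a,s,60),(b,255,255)) for a,b in H[c])>0
def rect(xy):
    (c,(w,h),a)=cv2.minAreaRect((xy*1000).astype(np.float32))
    if w<h:w,h,a=h,w,a+90
    a=(a+90)%180-90
    return np.round([*c,w,h,a],1)
def blobs(p,W,m,zr,near=None,minn=12):
    m=m&(W[...,2]>zr[0])&(W[...,2]<zr[1])&(W[...,0]>.25)&(W[...,0]<.95)&(abs(W[...,1])<.4)
    n,l,s,c=cv2.connectedComponentsWithStats(m.astype(np.uint8),connectivity=8)
    return [(np.round(c[i]),s[i,4],W[l==i]) for i in range(1,n) if s[i,4]>=minn]
def report(name,p,d,o=None):
    W=world(name,d,o)
    for c in H:
        for ctr,n,X in blobs(p,W,mask(p,c),(-.01,.06)):
            print(name,c,ctr,n,"mean",np.round(X.mean(0)*1000,1),"rect",rect(X[:,:2]))
    h=cv2.cvtColor(p,cv2.COLOR_BGR2HSV)
    cream=cv2.inRange(h,(8,15,100),(32,140,255))>0
    for ctr,n,X in blobs(p,W,cream,(.024,.05),minn=40):
        print(name,"cream",ctr,n,"z",np.round(np.percentile(X[:,2],[5,50,95])*1000,1),"rect",rect(X[:,:2]))
    wh=cv2.inRange(h,(0,0,170),(180,60,255))>0
    for ctr,n,X in blobs(p,W,wh,(-.005,.02),minn=150):
        print(name,"white",ctr,n,"mean",np.round(X.mean(0)*1000,1),"rect",rect(X[:,:2]))
E
python3 - <<'E'
from h import *
for n in("scene","side","wrist"):
    p=cv2.imread(f"pics/{n}0.png");d=np.load(f"pics/{n}0.npy");o=manip.get_obs()
    report(n,p,d,o)
p=cv2.imread("pics/scene0.png");a=cv2.resize(p[150:300,190:380],None,fx=4,fy=4,interpolation=cv2.INTER_CUBIC);cv2.imwrite("pics/crop0.png",a)
E
```

```text
scene red [347. 187.] 45 mean [432.6 160.7  44.1] rect [431.8 161.3  18.1  18.  -87.2]
scene red [348. 205.] 69 mean [465.5 170.   11.6] rect [464.6 166.3  60.5  30.4  78.5]
scene red [336. 269.] 822 mean [646.  154.9   5.1] rect [640.8 154.1 122.6  79.7   5.1]
scene yellow [239. 175.] 46 mean [ 438.8 -123.3   44.5] rect [ 437.9 -123.7   18.6   17.3   52.1]
scene yellow [344. 200.] 544 mean [447.7 159.1   5.4] rect [438.8 163.2 118.6  79.7  18.4]
scene yellow [238. 193.] 54 mean [ 475.7 -121.7   11.9] rect [ 475.6 -121.7   47.5   13.1  -82.6]
scene blue [242. 186.] 400 mean [ 447.8 -115.4    5.9] rect [ 440.2 -118.8  118.1   79.     3.2]
scene blue [336. 258.] 55 mean [637.4 150.4  44.5] rect [636.4 150.5  20.2  16.6   6.8]
scene blue [336. 279.] 53 mean [675.2 156.5  11.5] rect [675.3 154.8  47.8   8.4 -84.1]
scene cream [239. 181.] 331 z [27.1 34.4 45.2] rect [ 445.5 -123.    60.4   49.8    1.5]
scene cream [348. 193.] 341 z [27.  34.6 45.3] rect [439.2 164.1  60.   50.1  21.4]
scene cream [336. 265.] 422 z [29.7 34.9 45.4] rect [644.7 151.4  58.9  48.    4.6]
scene white [219. 241
[... 2006 characters left out ...]
n [635.8 151.6  45.9] rect [635.7 151.6  19.7  18.9  73.4]
wrist blue [213. 268.] 763 mean [ 488.5 -113.3    7.3] rect [ 488.2 -115.8   81.7   29.6   85.7]
wrist blue [148. 258.] 802 mean [399.1 -98.6   6.5] rect [393.2 -97.6  83.9  39.6  48.1]
wrist cream [150.  43.] 2461 z [29.8 35.5 46.1] rect [438.  163.7  59.1  50.1  22.5]
wrist cream [340.  55.] 2155 z [33.2 35.6 46.3] rect [644.3 152.5  57.6  49.7   6.3]
wrist cream [194. 289.] 332 z [27.1 35.2 46.1] rect [ 463.2 -126.    42.8   22.5  -89.1]
wrist white [301. 284.] 3725 mean [ 613.2 -139.     5.7] rect [ 613.8 -143.   109.2   86.3   -5.9]
wrist white [343. 289.] 162 mean [ 672.  -142.9   12. ] rect [ 672.1 -143.2   72.1    5.3   84.3]
```

View pics/crop0.png

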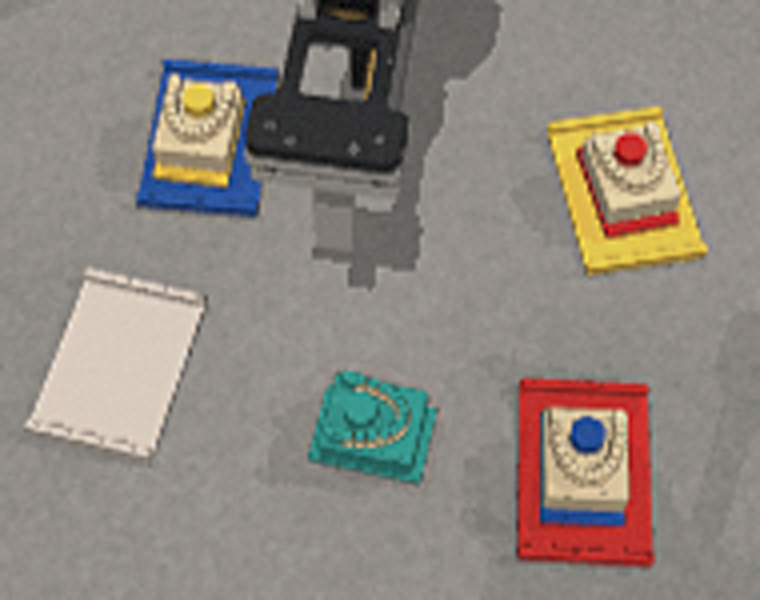

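View pics/wrist0.png

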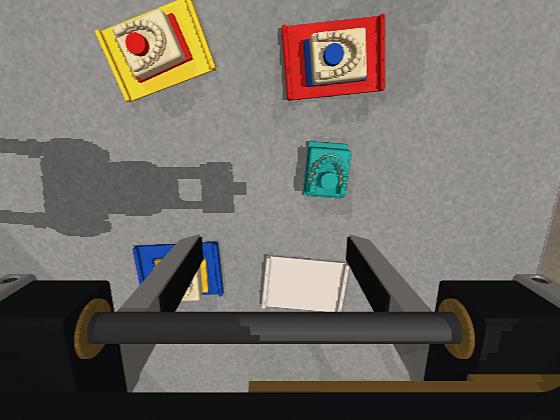

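The crop confirms it: the blue cast is cream with a blue tag, at crop (587,435), in the red tray. The turquoise one at (375,425) is standing on the bench and is left alone. The wrist view agrees. The first step is yellow to white, so I move above the yellow cast while turning the tool by 90°.

>>> move_arm(deltas=[1,-0.1,-0.1,0.05,0,0,0.2,1,-0.25,-0.25,0.1,0,0,0.45,1,-0.4,-0.42,0.2,0,0,0.7,1,-0.55,-0.58,0.26,0,0,0.9,1,-0.62,-0.66,0.31,0,0,1,1,-0.62,-0.66,0.31,0,0,1,1,-0.62,-0.66,0.31,0,0,1,1,-0.62,-0.66,0.31,0,0,1])

```text
time_s: 0.95
tool_pos: [0.4444, -0.1238, 0.161]
tool_rot: [2.7, 1.604, 0.002]
contact_force: [0.6, -0.7, -0.1]
opening: 0.0943
grip_force: 0.0
```

>>> move_arm(deltas=[1,0,0,0,0,0,0.25,1,0,0,0,0,0,0.5,1,0,0,0,0,0,0.75,1,0,0,0,0,0,1,1,0,0,0,0,0,1,1,0,0,0,0,0,1,1,0,0,0,0,0,1,1,0,0,0,0,0,1])

```text
time_s: 1.75
tool_pos: [0.4433, -0.1239, 0.1606]
tool_rot: [3.014, 0.887, 0.0]
contact_force: [0.3, -0.1, -0.3]
opening: 0.094
grip_force: 0.0
```

>>> move_arm(deltas=[1,0,0,0,0,0,0.25,1,0,0,0,0,0,0.5,1,0,0,0,0,0,0.75,1,0,0,0,0,0,1,1,0,0,0,0,0,1,1,0,0,0,0,0,1,1,0,0,0,0,0,1,1,0,0,0,0,0,1])

```text
time_s: 2.55
tool_pos: [0.443, -0.124, 0.1605]
tool_rot: [3.14, 0.113, 0.0]
contact_force: [0.6, 0.5, -0.6]
opening: 0.094
grip_force: 0.0
```

```bash
cat >> h.py <<'E'
def go(x,y,z,yaw,o=None):
    "tool deltas (call units) to TCP x,y,z mm with tool x at yaw deg or yaw+180 (nearest)"
    o=o or manip.get_obs();A=R.from_rotvec(o["tool_rot"])
    best=None
    for k in(0,180):
        a=np.radians(yaw+k);B=R.from_matrix(np.array([[np.cos(a),np.sin(a),0],[np.sin(a),-np.cos(a),0],[0,0,-1]]))
        r=(A.inv()*B).as_rotvec()
        if best is None or np.linalg.norm(r)<np.linalg.norm(best):best=r
    s=A.inv().apply(np.array([x,y,z])/1000-o["tool_pos"])
    print("GO",(x,y,z,yaw),"shift",np.round(s/.2,3),"turn",np.round(best/.5,3))
def state():
    o=manip.get_obs();A=R.from_rotvec(o["tool_rot"]).as_matrix()
    print("t",round(o["time_s"],2),"pos",o["tool_pos"]*1000,"yaw",np.degrees(np.arctan2(A[1,0],A[0,0])),"tiltz",A[:,2],"q",o["joint_positions"],"F",o["contact_force"],"open",o["opening"],"g",o["grip_force"])
    return o
def look(n,save=None):
    o=manip.get_obs();p,d=vision.read_camera(n)
    if save:cv2.imwrite("pics/"+save,p)
    report(n,p,d,o);return p,d
E
python3 - <<'E'
from h import *
state();look("wrist","wrist1.png");look("scene")
go(442,-124,160,1);go(442,-124,27,1)
E
```

```text
t 2.55 pos [ 443.023  -124.0156  160.4817] yaw 4.123012911981907 tiltz [ 0.0001 -0.     -1.    ] q [-0.4244  0.15    1.8373  0.      1.1542  1.0744] F [ 0.5956  0.5415 -0.6344] open 0.0940161466597713 g 0.0
wrist red [23. 20.] 1451 mean [599.2 127.4   6.3] rect [601.2 131.9  46.1  30.4 -84.1]
wrist red [ 23. 188.] 714 mean [436.4 145.9  11.9] rect [438.4 162.8  71.3  50.   21.9]
wrist yellow [ 31. 188.] 3282 mean [434.1 142.3   5.8] rect [436.2 166.8 115.8  90.2  18.6]
wrist yellow [276. 170.] 320 mean [ 476.  -122.8   12.8] rect [ 475.9 -122.8   48.8    7.   -88.4]
wrist yellow [274. 214.] 371 mean [ 437.2 -123.4   45.1] rect [ 435.4 -122.6   23.6   19.5  -38.7]
wrist blue [11.  2.] 135 mean [611.5 132.1  11.2] rect [612.  133.5  22.5   4.3 -83. ]
wrist blue [266. 199.] 4181 mean [ 440.8 -114.3    6.4] rect [ 440.1 -118.1  115.7   80.     3.1]
wrist cream [ 10. 191.] 978 z [25.2 33.7 44.6] rect [439.9 141.9  63.2  25.6  -3.5]
wrist cream [275. 200.] 2328 z [33.2 35.5 46.1] rect [ 444.4 -123.4   57.7   49.3    0.8]
wrist white [303.  42.] 7189 mean [ 599.7 -139.9    5.5] rect [ 600.9
[... 666 characters left out ...]
2    2.7]
scene blue [336. 258.] 54 mean [637.6 150.3  44.9] rect [638.  150.8  19.6  17.5  12.1]
scene blue [336. 279.] 55 mean [675.4 155.8  11.7] rect [675.8 154.2  47.2   7.3 -86.6]
scene cream [239. 181.] 327 z [27.2 34.8 45.2] rect [ 445.4 -123.    59.8   50.2    2.2]
scene cream [347. 193.] 339 z [26.9 34.5 45.3] rect [438.2 163.4  62.1  50.2  22.2]
scene cream [336. 265.] 422 z [29.6 34.6 45.3] rect [645.  151.7  58.6  48.    5.4]
scene white [219. 241.] 1278 mean [ 616.3 -141.     4.2] rect [ 612.9 -141.8  122.4   82.1   -5.7]
GO (442, -124, 160, 1) shift [-0.005 -0.     0.002] turn [ 0.    -0.     0.108]
GO (442, -124, 27, 1) shift [-0.005 -0.     0.667] turn [ 0.    -0.     0.108]
```

View pics/wrist1.png

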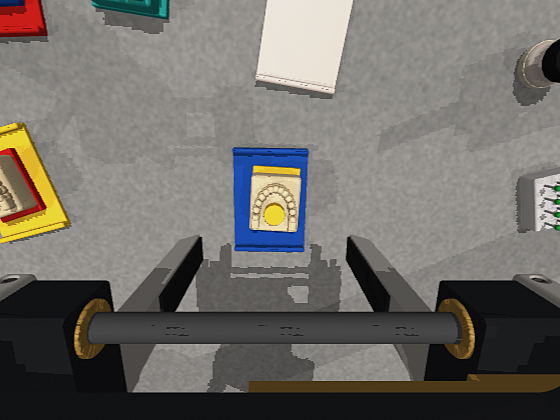

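The view shows the yellow cast at (275,200), square between the open fingers at (195,240) and (355,240). I'll descend and close.

>>> move_arm(deltas=[1,0,0,0.08,0,0,0.11,1,0.005,0,0.22,0,0,0.11,1,0.005,0,0.38,0,0,0.11,1,0.005,0,0.5,0,0,0.11,1,0.005,0,0.6,0,0,0.11,1,0.005,0,0.65,0,0,0.11,1,0.005,0,0.667,0,0,0.11,1,0.005,0,0.667,0,0,0.11])

```text
time_s: 3.45
tool_pos: [0.4443, -0.124, 0.0272]
tool_rot: [3.141, 0.025, 0.0]
contact_force: [0.6, -0.5, 0.5]
opening: 0.094
grip_force: 0.0
```

>>> move_arm(deltas=[-0.2,0,0,0,0,0,0,-0.2,0,0,0,0,0,0,-1,0,0,0,0,0,0,-1,0,0,0,0,0,0,-1,0,0,0,0,0,0,-1,0,0,0,0,0,0,-1,0,0,0,0,0,0,-1,0,0,0,0,0,0])

```text
time_s: 4.25
tool_pos: [0.4441, -0.124, 0.0272]
tool_rot: [3.141, 0.025, 0.0]
contact_force: [0.4, -0.6, 1.5]
opening: 0.0502
grip_force: 30.0
```

```bash
python3 - <<'E'
from h import *
state();go(444,-123.4,120,1);go(613,-141,130,-5.7)
E
```

```text
t 4.25 pos [ 444.11   -123.9968   27.1851] yaw 0.9076605714931042 tiltz [ 0.0002 -0.0001 -1.    ] q [-0.4233  0.3132  2.0232 -0.      0.805   1.1316] F [ 0.4145 -0.6389  1.4978] open 0.05018343593808981 g 29.996525645256042
GO (444, -123.4, 120, 1) shift [-0.    -0.003 -0.464] turn [ 0.    -0.    -0.003]
GO (613, -141, 130, -5.7) shift [ 0.843  0.098 -0.514] turn [ 0.    -0.     0.231]
```

>>> move_arm(deltas=[-1,0,0,-0.02,0,0,0,-1,0,0,-0.06,0,0,0,-1,0,0,-0.12,0,0,0,-1,0,0,-0.2,0,0,0,-1,0,0,-0.27,0,0,0,-1,0,0,-0.32,0,0,0,-1,0,0,-0.35,0,0,0,-1,0,0,-0.35,0,0,0])

```text
time_s: 5.05
tool_pos: [0.4445, -0.1241, 0.0978]
tool_rot: [3.141, 0.025, 0.002]
contact_force: [0.4, 0.1, -2.1]
opening: 0.0499
grip_force: 30.0
```

>>> move_arm(deltas=[-1,0.06,0.01,0,0,0,0.02,-1,0.2,0.02,0,0,0,0.06,-1,0.36,0.04,0,0,0,0.1,-1,0.52,0.06,0,0,0,0.15,-1,0.68,0.08,0,0,0,0.19,-1,0.79,0.09,0,0,0,0.22,-1,0.84,0.098,0,0,0,0.23,-1,0.84,0.098,0,0,0,0.23])

```text
time_s: 5.85
tool_pos: [0.6133, -0.141, 0.0958]
tool_rot: [-3.137, 0.155, 0.002]
contact_force: [-0.9, -0.1, -3.2]
opening: 0.0498
grip_force: 30.0
```

```bash
python3 - <<'E'
from h import *
state();look("wrist","wrist2.png")
go(613,-141,28,-5.7)
E
```

```text
t 5.85 pos [ 613.3444 -140.965    95.7919] yaw -5.658688389973795 tiltz [-0.001   0.0003 -1.    ] q [-0.3364  0.4462  1.5694 -0.      1.127   1.3332] F [-0.9499 -0.0552 -3.2394] open 0.049774875163359766 g 29.996910206973553
wrist red [  5. 253.] 341 mean [600.7 111.7   5.2] rect [602.1 111.5  40.6  12.8 -16.5]
wrist blue [267. 362.] 2854 mean [ 455.8 -117.9    5. ] rect [ 455.2 -117.    85.1   50.2   87.2]
wrist cream [ 59. 222.] 223 z [32.2 34.1 35.7] rect [632.4  27.4  33.5  16.7  33.7]
wrist white [275. 172.] 4302 mean [ 651.4 -144.3    6. ] rect [ 642.9 -142.7   81.5   61.9   85. ]
wrist white [540. 195.] 306 mean [ 611.3 -366.6   13.7] rect [ 611.3 -368.    33.3   11.4  -52.4]
GO (613, -141, 28, -5.7) shift [0.007 0.001 0.34 ] turn [-0.001  0.005  0.001]
```

View pics/wrist2.png

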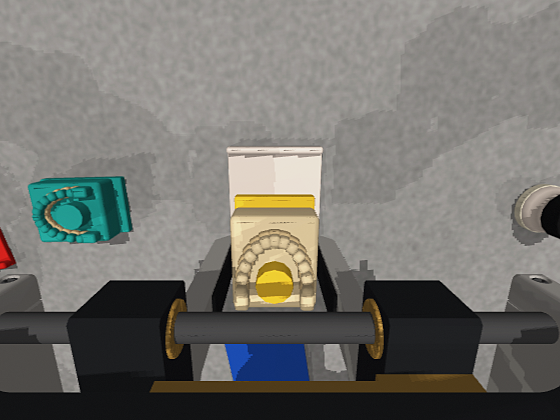

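The wrist view shows the yellow cast held at (275,260), in line with the white tray whose far lip is at (275,150). I'll lower it, release and rise.

>>> move_arm(deltas=[-1,0,0,0.05,0,0,0,-1,0,0,0.13,0,0,0,-1,0,0,0.2,0,0,0,-1,0,0,0.26,0,0,0,-1,0,0,0.3,0,0,0,-1,0,0,0.325,0,0,0,-1,0,0,0.335,0,0,0,-1,0,0,0.34,0,0,0])

```text
time_s: 6.7
tool_pos: [0.6126, -0.141, 0.0292]
tool_rot: [3.138, -0.156, 0.001]
contact_force: [0.0, 1.1, -1.7]
opening: 0.0498
grip_force: 30.0
```

```bash
python3 - <<'E'
from h import *
state()
E
```

```text
t 6.7 pos [ 612.5982 -140.9663   29.1889] yaw -5.681859545737139 tiltz [ 0.0006 -0.0002 -1.    ] q [-0.3368  0.5103  1.6482  0.      0.9825  1.3331] F [ 0.0062  1.0605 -1.7485] open 0.04979734683576227 g 29.996857456862926
```

>>> move_arm(deltas=[-1,0,0,0.003,0,0,0,-1,0,0,0.006,0,0,0,-1,0,0,0.008,0,0,0,-1,0,0,0.008,0,0,0,-1,0,0,0.008,0,0,0,-1,0,0,0.008,0,0,0,-1,0,0,0.008,0,0,0,-1,0,0,0.008,0,0,0])

```text
time_s: 7.5
tool_pos: [0.6124, -0.1409, 0.0275]
tool_rot: [3.138, -0.156, 0.0]
contact_force: [-0.9, -1.1, -1.7]
opening: 0.0501
grip_force: 30.0
```

>>> move_arm(deltas=[-1,0,0,0.002,0,0,0,-1,0,0,0.002,0,0,0,0.2,0,0,0.002,0,0,0,0.5,0,0,0.002,0,0,0,1,0,0,0.002,0,0,0,1,0,0,0.002,0,0,0,1,0,0,0.002,0,0,0,1,0,0,0.002,0,0,0])

```text
time_s: 8.3
tool_pos: [0.6124, -0.1409, 0.0271]
tool_rot: [3.138, -0.156, 0.0]
contact_force: [0.0, 0.5, 1.2]
opening: 0.0922
grip_force: 0.0
```

>>> move_arm(deltas=[1,0,0,-0.05,0,0,0,1,0,0,-0.15,0,0,0,1,0,0,-0.3,0,0,0,1,0,0,-0.45,0,0,0,1,0,0,-0.55,0,0,0,1,0,0,-0.6,0,0,0,1,0,0,-0.62,0,0,0,1,0,0,-0.62,0,0,0])

```text
time_s: 9.1
tool_pos: [0.6122, -0.1408, 0.1511]
tool_rot: [-3.138, 0.156, -0.0]
contact_force: [-0.7, 0.6, -0.3]
opening: 0.0944
grip_force: 0.0
```

```bash
python3 - <<'E'
from h import *
state();look("wrist")
go(643,152.3,150,6)
E
```

```text
t 9.1 pos [ 612.1603 -140.8458  151.1226] yaw -5.686605028702031 tiltz [ 0.  0. -1.] q [-0.3369  0.3995  1.4983  0.      1.2438  1.3332] F [-0.7354  0.6195 -0.2818] open 0.0943638783289707 g 0.0
wrist red [ 24. 205.] 2605 mean [632.6 128.6   5.6] rect [643.5 144.5 115.5  63.5   5.5]
wrist yellow [274. 172.] 334 mean [ 643.8 -143.6   12.9] rect [ 643.7 -143.7   48.2    6.5   84.5]
wrist yellow [274. 217.] 388 mean [ 605.5 -139.5   45.2] rect [ 604.3 -138.6   22.6   20.4  -65. ]
wrist blue [ 16. 199.] 532 mean [641.7 129.7  11.2] rect [639.4 130.   76.5  32.4 -19.6]
wrist blue [267. 303.] 1139 mean [ 489.7 -119.7    7. ] rect [ 489.7 -116.    83.2   26.9   85.5]
wrist blue [274. 361.] 2225 mean [ 405.3 -119.8    5.8] rect [ 408.2 -119.8   82.3   52.6  -89.9]
wrist cream [275. 203.] 2509 z [32.9 35.4 46.1] rect [ 612.8 -140.7   57.3   50.    -5.6]
wrist cream [  6. 213.] 380 z [25.5 31.1 35.3] rect [635.8 126.4  39.   10.9  -7.6]
wrist cream [ 99. 205.] 119 z [31.7 34.  35.5] rect [631.   27.8  33.2  13.5  42. ]
wrist white [274. 183.] 3801 mean [ 629.6 -142.1    5.7] rect [ 618.1 -140.6  111.6   80.9   -5.5]
wrist white [274. 247.] 285 mean [ 561.9 -135.5   11.8] rect [ 561.8 -134.9   79.9    8.2   87.5]
GO (643, 152.3, 150, 6) shift [ 0.01  -1.473  0.002] turn [-0.001  0.002 -0.408]
```

>>> move_arm(deltas=[1,0,-0.08,0,0,0,0,1,0,-0.25,0,0,0,0,1,0,-0.45,0,0,0,0,1,0,-0.65,0,0,0,0,1,0.01,-0.85,0,0,0,-0.1,1,0.01,-1,0,0,0,-0.25,1,0.01,-1,0,0,0,-0.41,1,0.01,-1,0,0,0,-0.41])

```text
time_s: 9.95
tool_pos: [0.6332, 0.0603, 0.1498]
tool_rot: [-3.136, -0.17, 0.004]
contact_force: [-0.6, -0.6, 0.5]
opening: 0.0941
grip_force: 0.0
```

```bash
python3 - <<'E'
from h import *
state();go(643,152.3,150,6)
E
```

```text
t 9.95 pos [633.2376  60.2735 149.8037] yaw 6.200668592199865 tiltz [-0.0024  0.0004 -1.    ] q [-0.0147  0.413   1.4794  0.0004  1.2515  1.4478] F [-0.5566 -0.6069  0.5078] open 0.09405574289357206 g 0.0
GO (643, 152.3, 150, 6) shift [ 0.098 -0.452 -0.001] turn [-0.001  0.005  0.007]
```

>>> move_arm(deltas=[1,0.02,-0.08,0,0,0,0,1,0.05,-0.2,0,0,0,0,1,0.08,-0.33,0,0,0,0,1,0.095,-0.42,0,0,0,0,1,0.098,-0.45,0,0,0,0,1,0.098,-0.45,0,0,0,0,1,0.098,-0.45,0,0,0,0,1,0.098,-0.45,0,0,0,0])

```text
time_s: 10.75
tool_pos: [0.6441, 0.1485, 0.1511]
tool_rot: [3.137, 0.164, -0.0]
contact_force: [0.1, 0.0, 0.9]
opening: 0.0938
grip_force: 0.0
```

```bash
python3 - <<'E'
from h import *
state();look("wrist")
go(643,152.3,27,6)
E
```

```text
t 10.75 pos [644.0743 148.4574 151.0938] yaw 5.990716275320523 tiltz [-0.0001 -0.0005 -1.    ] q [ 0.1216  0.4467  1.4192 -0.0005  1.2758  1.588 ] F [0.1373 0.0379 0.9396] open 0.0938294772301684 g 0.0
wrist red [268. 196.] 4539 mean [647.  156.4   6.5] rect [642.5 155.1 117.5  80.8   5.6]
wrist red [226. 346.] 85 mean [460.5 187.6  13. ] rect [461.9 183.8  30.3   7.3 -74.7]
wrist red [265. 361.] 65 mean [442.7 139.2  12.7] rect [442.6 139.3  59.2   2.   20.6]
wrist red [242. 384.] 196 mean [436.3 163.4  42.8] rect [431.1 165.9  28.3  12.8 -44.3]
wrist yellow [521. 243.] 686 mean [ 625.8 -125.    11.3] rect [ 612.4 -136.6   72.2   45.2   -5.8]
wrist yellow [552. 272.] 222 mean [ 609.3 -135.4   44.5] rect [ 609.7 -136.    23.3   12.8   68.3]
wrist yellow [214. 351.] 99 mean [444.2 203.4   4.7] rect [441.2 202.8  28.   11.4  13.7]
wrist yellow [273. 361.] 462 mean [435.8 128.2   5. ] rect [435.  128.1  60.8  16.   20. ]
wrist yellow [222. 382.] 27 mean [396.1 190.4   3.8] rect [396.3 191.1  32.5   4.6  19.5]
wrist blue [271. 171.] 303 mean [676.1 155.8  12.6] rect [675.8 155.7  47.2   6.9 -83.8]
wrist blue [271. 217.] 376 mean [637.5 151.7  45.5] rect [636.8 151.5  19.9  19.4  -7.6]
wrist cream [271. 203.] 2472 z [33.  35.4 46.2] rect [644.7 152.2  57.6  49.5   6.5]
wrist cream [390. 213.] 135 z [31.5 33.8 35.5] rect [651.5  31.5  44.3  13.4 -49.7]
wrist cream [537. 254.] 1408 z [25.5 34.9 45.7] rect [ 615.  -132.4   56.4   37.    -4.5]
wrist cream [240. 367.] 1266 z [26.6 35.  45.9] rect [442.6 165.2  49.5  49.4 -68.3]
wrist white [539. 202.] 198 mean [ 673.4 -129.    11.9] rect [ 673.3 -129.7   46.4    5.    84.5]
wrist white [516. 232.] 1758 mean [ 636.5 -121.4    5.2] rect [ 620.1 -132.3   97.2   63.9   -6.3]
GO (643, 152.3, 27, 6) shift [-0.004 -0.02   0.621] turn [ 0.001 -0.    -0.   ]
```

>>> move_arm(deltas=[1,0,-0.019,0.08,0,0,0,1,0.002,-0.019,0.22,0,0,0,1,0.002,-0.019,0.36,0,0,0,1,0.002,-0.019,0.48,0,0,0,1,0.002,-0.019,0.56,0,0,0,1,0.002,-0.019,0.605,0,0,0,1,0.002,-0.019,0.62,0,0,0,1,0.002,-0.019,0.62,0,0,0])

```text
time_s: 11.6
tool_pos: [0.6444, 0.153, 0.0273]
tool_rot: [3.137, 0.165, 0.001]
contact_force: [-0.0, 0.1, -0.3]
opening: 0.0939
grip_force: 0.0
```

>>> move_arm(deltas=[-0.2,0,0,0,0,0,0,-0.2,0,0,0,0,0,0,-1,0,0,0,0,0,0,-1,0,0,0,0,0,0,-1,0,0,0,0,0,0,-1,0,0,0,0,0,0,-1,0,0,0,0,0,0,-1,0,0,0,0,0,0])

```text
time_s: 12.4
tool_pos: [0.6442, 0.1532, 0.0272]
tool_rot: [3.137, 0.166, 0.0]
contact_force: [-0.7, -0.2, 1.4]
opening: 0.0495
grip_force: 30.0
```

```bash
python3 - <<'E'
from h import *
state();go(439.5,-119.3,98,2.7)
E
```

```text
t 12.4 pos [644.1787 153.227   27.2226] yaw 6.066436567399257 tiltz [ 0.0002 -0.0002 -1.    ] q [ 0.1287  0.5538  1.5676 -0.0003  1.0199  1.5937] F [-0.6941 -0.2299  1.4352] open 0.049482479913304275 g 29.99966885894537
GO (439.5, -119.3, 98, 2.7) shift [-1.162  1.247 -0.354] turn [ 0.    -0.     0.118]
```

>>> move_arm(deltas=[-1,0,0,-0.02,0,0,0,-1,0,0,-0.06,0,0,0,-1,0,0,-0.12,0,0,0,-1,0,0,-0.2,0,0,0,-1,0,0,-0.27,0,0,0,-1,0,0,-0.32,0,0,0,-1,0,0,-0.35,0,0,0,-1,0,0,-0.35,0,0,0])

```text
time_s: 13.2
tool_pos: [0.6447, 0.1534, 0.0983]
tool_rot: [-3.137, -0.166, -0.003]
contact_force: [-0.7, 0.8, -0.3]
opening: 0.0498
grip_force: 30.0
```

>>> move_arm(deltas=[-1,-0.04,0.04,0,0,0,0,-1,-0.14,0.15,0,0,0,0,-1,-0.26,0.28,0,0,0,0,-1,-0.38,0.41,0,0,0,0.03,-1,-0.48,0.52,0,0,0,0.06,-1,-0.55,0.59,0,0,0,0.09,-1,-0.58,0.624,0,0,0,0.118,-1,-0.58,0.624,0,0,0,0.118])

```text
time_s: 14.0
tool_pos: [0.5414, 0.0163, 0.097]
tool_rot: [-3.141, -0.071, 0.0]
contact_force: [-0.4, 1.0, -0.6]
opening: 0.0498
grip_force: 30.0
```

```bash
python3 - <<'E'
from h import *
state();go(439.5,-119.3,98,2.7)
E
```

```text
t 14.0 pos [541.421  16.316  96.993] yaw 2.578885940847838 tiltz [-0.0002  0.0002 -1.    ] q [-0.0985  0.3276  1.7662  0.0002  1.048   1.4272] F [-0.4027  0.9669 -0.5632] open 0.04982869593136786 g 29.9998302385211
GO (439.5, -119.3, 98, 2.7) shift [-0.54   0.654 -0.005] turn [-0.     0.    -0.004]
```

>>> move_arm(deltas=[-1,-0.04,0.05,0,0,0,0,-1,-0.13,0.16,0,0,0,0,-1,-0.25,0.3,0,0,0,0,-1,-0.36,0.44,0,0,0,0,-1,-0.46,0.56,0,0,0,0,-1,-0.52,0.63,0,0,0,0,-1,-0.54,0.654,0,0,0,-0.004,-1,-0.54,0.654,0,0,0,-0.004])

```text
time_s: 14.8
tool_pos: [0.4404, -0.119, 0.0972]
tool_rot: [-3.141, -0.075, -0.001]
contact_force: [-0.0, -0.0, -1.0]
opening: 0.0497
grip_force: 30.0
```

```bash
python3 - <<'E'
from h import *
state();look("scene");look("wrist")
go(439.5,-119.3,28,2.7)
E
```

```text
t 14.8 pos [ 440.4256 -119.0167   97.1717] yaw 2.748728719878687 tiltz [ 0.0007  0.0001 -1.    ] q [-0.4169  0.2114  1.9415  0.0004  0.9881  1.1057] F [-0.0155 -0.0271 -0.9561] open 0.049716594680879404 g 29.99969109892845
scene red [347. 187.] 47 mean [432.1 160.8  44. ] rect [431.9 161.6  17.8  17.  -69.6]
scene red [346. 203.] 80 mean [460.6 165.2  11.7] rect [439.5 162.6  69.4  47.8  24.8]
scene red [336. 268.] 1464 mean [643.6 154.3   4.4] rect [641.  154.1 122.1  79.4   4.9]
scene yellow [344. 200.] 545 mean [447.8 159.    5.4] rect [438.7 162.9 117.   80.5  18. ]
scene yellow [219. 230.] 54 mean [ 605.9 -138.8   43.9] rect [ 605.3 -139.4   19.    18.6  -88.9]
scene yellow [215. 249.] 57 mean [ 643.6 -143.6   11.2] rect [ 643.6 -143.8   48.8    7.7   84.7]
scene blue [243. 189.] 756 mean [ 454.4 -113.7    4.5] rect [ 441.9 -118.9  116.5   78.9    2.9]
scene cream [347. 193.] 335 z [27.  34.6 45.5] rect [439.  164.1  57.7  50.9  20.3]
scene cream [218. 236.] 410 z [27.5 34.5 45.2] rect [ 613.1 -140.1   59.2   50.    -6.4]
scene white [219. 246.] 592 mean [ 630.4 -138.3    4.4] rect [ 618.5 -141.7  112.    80.6   -5.4]
wrist yellow [319.   3.] 185 mean [ 595.2 -138.7   41.5] rect [ 596.1 -138.9   16.1    5.    86.3]
wrist yellow [308.  41.] 812 mean [ 580.5 -136.4   12.5] rect [ 581.1 -136.4   49.6    9.8   81.9]
wrist yellow [ 11. 231.] 1286 mean [413.1 121.    5.4] rect [420.7 129.5  62.5  29.8  17.8]
wrist blue [275. 174.] 4182 mean [ 478.1 -116.3    6.2] rect [ 468.7 -116.5   80.5   58.4  -87.1]
wrist cream [317.  17.] 2199 z [27.6 35.  45.1] rect [ 590.2 -138.7   51.6   20.4  -87.2]
wrist white [308.  46.] 3983 mean [ 578.7 -137.2    6.3] rect [ 587.8 -137.3   81.1   58.    84.3]
GO (439.5, -119.3, 28, 2.7) shift [-0.008  0.005  0.346] turn [-0.    -0.002  0.004]
```

>>> move_arm(deltas=[-1,0,0,0.06,0,0,0,-1,0,0,0.16,0,0,0,-1,0,0,0.25,0,0,0,-1,0,0,0.31,0,0,0,-1,0,0,0.33,0,0,0,-1,0,0,0.34,0,0,0,-1,0,0,0.342,0,0,0,-1,0,0,0.342,0,0,0])

```text
time_s: 15.7
tool_pos: [0.4408, -0.1188, 0.0292]
tool_rot: [3.14, 0.077, 0.002]
contact_force: [-1.1, 0.3, -1.5]
opening: 0.05
grip_force: 30.0
```

```bash
python3 - <<'E'
from h import *
state();go(440.3,-118.9,27.1,2.8)
E
```

```text
t 15.7 pos [ 440.8174 -118.7554   29.181 ] yaw 2.821114981462098 tiltz [ 0.0012 -0.0005 -1.    ] q [-0.4158  0.3042  2.0311  0.0001  0.805   1.1057] F [-1.1218  0.3101 -1.509 ] open 0.049984746372129595 g 29.99981638044119
GO (440.3, -118.9, 27.1, 2.8) shift [-0.003  0.001  0.01 ] turn [ 0.001 -0.002  0.001]
```

>>> move_arm(deltas=[-1,-0.002,0,0.005,0,0,0,-1,-0.002,0,0.009,0,0,0,-1,-0.002,0,0.01,0,0,0,-1,-0.002,0,0.01,0,0,0,-1,-0.002,0,0.01,0,0,0,-1,-0.002,0,0.01,0,0,0,-1,-0.002,0,0.01,0,0,0,-1,-0.002,0,0.01,0,0,0])

```text
time_s: 16.5
tool_pos: [0.44, -0.1189, 0.0272]
tool_rot: [3.14, 0.077, 0.001]
contact_force: [-0.0, 0.8, 5.6]
opening: 0.0498
grip_force: 30.0
```

>>> move_arm(deltas=[-1,0,0,0,0,0,0,-1,0,0,0,0,0,0,0.2,0,0,0,0,0,0,0.5,0,0,0,0,0,0,1,0,0,0,0,0,0,1,0,0,0,0,0,0,1,0,0,0,0,0,0,1,0,0,0,0,0,0])

```text
time_s: 17.3
tool_pos: [0.4398, -0.1187, 0.0266]
tool_rot: [-3.141, -0.077, -0.0]
contact_force: [-0.1, 0.2, -0.1]
opening: 0.0919
grip_force: 0.0
```

>>> move_arm(deltas=[1,0,0,-0.05,0,0,0,1,0,0,-0.15,0,0,0,1,0,0,-0.3,0,0,0,1,0,0,-0.45,0,0,0,1,0,0,-0.55,0,0,0,1,0,0,-0.6,0,0,0,1,0,0,-0.62,0,0,0,1,0,0,-0.62,0,0,0])

```text
time_s: 18.1
tool_pos: [0.4396, -0.1187, 0.1507]
tool_rot: [3.141, 0.077, 0.0]
contact_force: [-0.5, -0.3, 0.2]
opening: 0.0939
grip_force: 0.0
```

```bash
python3 - <<'E'
from h import *
state();look("wrist","wrist3.png")
go(438,163.5,150,21.5)
E
```

```text
t 18.1 pos [ 439.6179 -118.695   150.7208] yaw 2.7962711498245674 tiltz [ 0.0002 -0.     -1.    ] q [-0.4168  0.1522  1.8618  0.0001  1.1274  1.1052] F [-0.4944 -0.2659  0.2051] open 0.09394989127017536 g 0.0
wrist red [19. 18.] 1397 mean [600.1 125.    6.1] rect [601.  130.8  43.1  29.4 -84.6]
wrist red [ 22. 193.] 733 mean [435.7 145.5  11.7] rect [437.4 162.9  69.5  50.4  22. ]
wrist yellow [310.  16.] 666 mean [ 603.  -138.6   45.2] rect [ 604.2 -139.    20.4   19.7  -19.4]
wrist yellow [302.  56.] 501 mean [ 580.4 -136.4   12.4] rect [ 580.8 -136.7   49.1    7.7   82.9]
wrist yellow [ 31. 194.] 3337 mean [433.  141.4   5.7] rect [436.5 165.  115.6  86.4  18.7]
wrist blue [275. 194.] 4840 mean [ 446.1 -118.1    6.9] rect [ 439.9 -117.7  115.6   80.5    3.3]
wrist blue [274. 217.] 376 mean [ 433.2 -118.4   45.5] rect [ 432.3 -118.2   20.    19.     2.5]
wrist cream [309.  27.] 2222 z [30.6 35.5 46.1] rect [ 602.4 -139.2   50.1   38.9   84.5]
wrist cream [ 10. 198.] 874 z [24.9 33.3 44.5] rect [439.2 140.6  59.4  22.6  -3.4]
wrist cream [274. 203.] 2461 z [33.1 35.4 46.1] rect [ 440.4 -118.1   57.5   49.1    3.1]
wrist white [302.  49.] 2979 mean [ 587.7 -137.2    6.2] rect [ 596.9 -138.2   80.7   76.    84.3]
GO (438, 163.5, 150, 21.5) shift [ 0.063 -1.409  0.001] turn [-0.001  0.002 -0.653]
```

View pics/wrist3.png

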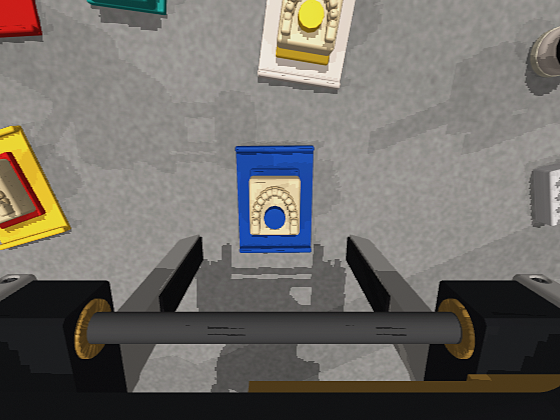

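The blue cast at (275,205) is upright and centred in the blue tray to within about 0.5 mm. Next is the red cast in the yellow tray.

>>> move_arm(deltas=[1,0.01,-0.08,0,0,0,0,1,0.02,-0.25,0,0,0,0,1,0.03,-0.42,0,0,0,-0.1,1,0.04,-0.58,0,0,0,-0.25,1,0.05,-0.7,0,0,0,-0.4,1,0.05,-0.77,0,0,0,-0.5,1,0.05,-0.8,0,0,0,-0.65,1,0.05,-0.8,0,0,0,-0.65])

```text
time_s: 18.95
tool_pos: [0.441, 0.0424, 0.1494]
tool_rot: [-3.086, -0.586, 0.004]
contact_force: [0.1, -0.5, 0.1]
opening: 0.0941
grip_force: 0.0
```

```bash
python3 - <<'E'
from h import *
state();go(438,163.5,150,21.5)
E
```

```text
t 18.95 pos [440.9577  42.4014 149.4115] yaw 21.50674816811186 tiltz [-0.0028  0.0003 -1.    ] q [-0.0616  0.1368  1.8849  0.0001  1.1228  1.1338] F [ 0.0531 -0.4951  0.1008] open 0.09409864479270921 g 0.0
GO (438, 163.5, 150, 21.5) shift [ 0.208 -0.569 -0.003] turn [-0.003  0.005  0.   ]
```

>>> move_arm(deltas=[1,0.03,-0.08,0,0,0,0,1,0.09,-0.25,0,0,0,0,1,0.15,-0.42,0,0,0,0,1,0.19,-0.53,0,0,0,0,1,0.208,-0.569,0,0,0,0,1,0.208,-0.569,0,0,0,0,1,0.208,-0.569,0,0,0,0,1,0.208,-0.569,0,0,0,0])

```text
time_s: 19.75
tool_pos: [0.4391, 0.1615, 0.1505]
tool_rot: [3.087, 0.581, -0.001]
contact_force: [-0.1, -0.4, 0.2]
opening: 0.0944
grip_force: 0.0
```

```bash
python3 - <<'E'
from h import *
state();look("wrist")
go(438,163.5,27,21.7)
E
```

```text
t 19.75 pos [439.1337 161.494  150.4842] yaw 21.32466498600035 tiltz [-0.0004 -0.0007 -1.    ] q [ 0.204   0.1713  1.838  -0.0006  1.1328  1.4029] F [-0.0703 -0.3626  0.2428] open 0.09441817614607943 g 0.0
wrist red [355.  34.] 6062 mean [615.4 150.1   5.8] rect [619.7 152.5  80.2  69.6 -84.3]
wrist red [272. 173.] 353 mean [467.4 175.5  12.8] rect [467.  176.1  48.1   6.9 -68. ]
wrist red [271. 218.] 398 mean [431.2 162.   45.1] rect [429.  162.1  23.9  19.6 -18.2]
wrist yellow [273. 196.] 4533 mean [442.1 164.5   6.5] rect [435.2 163.6 120.9  81.2  18.9]
wrist blue [508. 256.] 2424 mean [ 476.2 -106.1    7.3] rect [ 466.4 -116.2   80.4   64.9  -86.3]
wrist cream [490.  62.] 262 z [31.3 33.8 35.6] rect [630.2  33.3  46.   17.2  35.2]
wrist cream [522.  40.] 71 z [32.4 34.4 35.6] rect [652.4  21.4  23.6   4.  -80.3]
wrist cream [271. 204.] 2466 z [33.2 35.5 46.2] rect [437.8 164.8  57.6  49.1  22. ]
wrist cream [510. 273.] 245 z [24.7 31.  35.3] rect [ 466.1 -104.1   37.5   14.9  -57.9]
wrist white [556. 174.] 156 mean [ 573.  -101.1    6.8] rect [ 574.8 -103.4   23.    13.6   -3.4]
GO (438, 163.5, 27, 21.7) shift [-0.002 -0.011  0.618] turn [ 0.001  0.001 -0.013]
```

>>> move_arm(deltas=[1,0,-0.015,0.08,0,0,-0.015,1,0,-0.015,0.22,0,0,-0.015,1,0,-0.015,0.36,0,0,-0.015,1,0,-0.015,0.48,0,0,-0.015,1,0,-0.015,0.56,0,0,-0.015,1,0,-0.015,0.605,0,0,-0.015,1,0,-0.015,0.618,0,0,-0.015,1,0,-0.015,0.618,0,0,-0.015])

```text
time_s: 20.6
tool_pos: [0.4384, 0.1652, 0.0273]
tool_rot: [3.085, 0.594, 0.001]
contact_force: [-0.3, -1.3, 0.7]
opening: 0.0937
grip_force: 0.0
```

>>> move_arm(deltas=[-0.2,0,0,0,0,0,0,-0.2,0,0,0,0,0,0,-1,0,0,0,0,0,0,-1,0,0,0,0,0,0,-1,0,0,0,0,0,0,-1,0,0,0,0,0,0,-1,0,0,0,0,0,0,-1,0,0,0,0,0,0])

```text
time_s: 21.4
tool_pos: [0.4381, 0.1654, 0.0272]
tool_rot: [3.084, 0.596, 0.0]
contact_force: [0.0, -0.3, 1.4]
opening: 0.0501
grip_force: 30.0
```

>>> move_arm(deltas=[-1,0,0,-0.02,0,0,0,-1,0,0,-0.06,0,0,0,-1,0,0,-0.12,0,0,0,-1,0,0,-0.2,0,0,0,-1,0,0,-0.27,0,0,0,-1,0,0,-0.32,0,0,0,-1,0,0,-0.35,0,0,0,-1,0,0,-0.35,0,0,0])

```text
time_s: 22.2
tool_pos: [0.4385, 0.1656, 0.0979]
tool_rot: [-3.085, -0.595, -0.003]
contact_force: [0.7, -0.0, -1.6]
opening: 0.0499
grip_force: 30.0
```

```bash
python3 - <<'E'
from h import *
state();look("wrist");go(642,154.6,98,5.5)
E
```

```text
t 22.2 pos [438.5203 165.5936  97.8625] yaw 21.844651073062987 tiltz [ 0.0017  0.0004 -1.    ] q [0.2125 0.2273 1.9167 0.     0.9958 1.402 ] F [ 0.696  -0.0227 -1.6404] open 0.049850762158121564 g 29.99990690499544
wrist red [378.  29.] 6266 mean [606.1 148.1   6.1] rect [610.9 151.7  80.1  52.3 -83.8]
wrist yellow [279. 175.] 4206 mean [473.8 175.8   6.2] rect [463.9 173.4  80.7  60.3 -71.1]
wrist blue [543. 266.] 715 mean [486.3 -87.4   6.3] rect [486.5 -93.2  37.9  24.  -81.5]
wrist blue [503. 305.] 77 mean [436.1 -79.1   3.1] rect [438.4 -79.6  21.6   4.5   7.7]
wrist blue [487. 350.] 216 mean [387.  -88.4   7.8] rect [387.1 -89.2  19.6  17.5 -15.6]
wrist cream [548.  49.] 444 z [30.7 33.6 35.7] rect [628.7  34.7  42.4  14.   40.4]
GO (642, 154.6, 98, 5.5) shift [ 0.926  0.43  -0.003] turn [ 0.    -0.001  0.57 ]
```

>>> move_arm(deltas=[-1,0.06,0.03,0,0,0,0.02,-1,0.2,0.09,0,0,0,0.1,-1,0.37,0.17,0,0,0,0.2,-1,0.55,0.255,0,0,0,0.33,-1,0.72,0.335,0,0,0,0.43,-1,0.85,0.395,0,0,0,0.51,-1,0.91,0.423,0,0,0,0.56,-1,0.926,0.43,0,0,0,0.57])

```text
time_s: 23.05
tool_pos: [0.6443, 0.1539, 0.0954]
tool_rot: [3.138, 0.149, -0.0]
contact_force: [-0.1, 0.3, -2.0]
opening: 0.0498
grip_force: 30.0
```

```bash
python3 - <<'E'
from h import *
state();look("wrist");go(642,154.6,29,5.5)
E
```

```text
t 23.05 pos [644.2866 153.9245  95.3874] yaw 5.435676034974191 tiltz [-0.0002 -0.0003 -1.    ] q [ 0.1297  0.4909  1.4903 -0.0003  1.1606  1.6057] F [-0.0555  0.2866 -1.9566] open 0.04980622585985831 g 30.00004906207323
wrist red [274. 174.] 4343 mean [680.8 158.5   6.2] rect [670.4 157.8  81.   62.6 -83.2]
wrist yellow [557. 277.] 50 mean [ 610.9 -115.3    8.1] rect [ 612.5 -115.4   12.2    2.7   -5.4]
wrist yellow [242. 366.] 2216 mean [480.  171.6   6.2] rect [472.8 176.2  82.9  43.7 -71.8]
wrist blue [483. 376.] 200 mean [490.1 -80.1   5.9] rect [485.6 -81.9  23.6  13.8  -0.5]
wrist cream [423. 232.] 256 z [31.6 33.9 35.4] rect [649.5  31.5  45.6  17.8 -42.1]
wrist cream [433. 263.] 52 z [32.  34.4 37.2] rect [626.8  25.3  26.5   3.3  70.6]
wrist white [552. 260.] 499 mean [ 626.1 -107.6    5.1] rect [ 630.9 -109.6   47.    17.4   -5.1]
wrist white [404. 279.] 168 mean [591.2  23.4   0.1] rect [591.   28.2  77.   12.4 -76.2]
GO (642, 154.6, 29, 5.5) shift [-0.006 -0.003  0.333] turn [ 0.     0.002 -0.001]
```

>>> move_arm(deltas=[-1,-0.005,-0.005,0.06,0,0,0,-1,-0.007,-0.006,0.16,0,0,0,-1,-0.007,-0.006,0.24,0,0,0,-1,-0.007,-0.006,0.29,0,0,0,-1,-0.007,-0.006,0.315,0,0,0,-1,-0.007,-0.006,0.325,0,0,0,-1,-0.007,-0.006,0.33,0,0,0,-1,-0.007,-0.006,0.33,0,0,0])

```text
time_s: 23.9
tool_pos: [0.6408, 0.1557, 0.0317]
tool_rot: [-3.138, -0.151, -0.002]
contact_force: [0.5, -0.2, -1.8]
opening: 0.0498
grip_force: 30.0
```

```bash
python3 - <<'E'
from h import *
state();go(642.7,154.9,27.2,5.6)
E
```

```text
t 23.9 pos [640.8336 155.7245  31.7002] yaw 5.52365013281055 tiltz [ 0.0012  0.0002 -1.    ] q [ 0.133   0.5454  1.5708 -0.      1.0241  1.6073] F [ 0.5113 -0.1926 -1.785 ] open 0.04980229191199432 g 29.99980866909027
GO (642.7, 154.9, 27.2, 5.6) shift [0.009 0.005 0.023] turn [-0.    -0.002 -0.003]
```

>>> move_arm(deltas=[-1,0.005,0.003,0,0,0,0,-1,0.009,0.005,0.006,0,0,0,-1,0.009,0.005,0.012,0,0,0,-1,0.009,0.005,0.016,0,0,0,-1,0.009,0.005,0.018,0,0,0,-1,0.009,0.005,0.018,0,0,0,-1,0.009,0.005,0.018,0,0,0,-1,0.009,0.005,0.018,0,0,0])

```text
time_s: 24.7
tool_pos: [0.6423, 0.1548, 0.0275]
tool_rot: [3.138, 0.151, 0.0]
contact_force: [0.7, -0.5, -0.9]
opening: 0.05
grip_force: 30.0
```

```bash
python3 - <<'E'
from h import *
state();go(642.7,154.9,27.2,5.6)
E
```

```text
t 24.7 pos [642.3443 154.8175  27.5148] yaw 5.517458052921105 tiltz [ 0.0001 -0.     -1.    ] q [ 0.1313  0.5518  1.5708 -0.      1.0188  1.6058] F [ 0.7298 -0.4572 -0.9409] open 0.04998818483928242 g 29.999925903975964
GO (642.7, 154.9, 27.2, 5.6) shift [ 0.002 -0.     0.002] turn [ 0.    -0.    -0.003]
```

>>> move_arm(deltas=[-1,0,0,0.002,0,0,0,-1,0,0,0.002,0,0,0,0.2,0,0,0.002,0,0,0,0.5,0,0,0.002,0,0,0,1,0,0,0.002,0,0,0,1,0,0,0.002,0,0,0,1,0,0,0.002,0,0,0,1,0,0,0.002,0,0,0])

```text
time_s: 25.5
tool_pos: [0.6423, 0.1548, 0.0271]
tool_rot: [3.138, 0.151, 0.0]
contact_force: [-0.0, 0.6, -0.2]
opening: 0.0921
grip_force: 0.0
```

>>> move_arm(deltas=[1,0,0,-0.05,0,0,0,1,0,0,-0.15,0,0,0,1,0,0,-0.3,0,0,0,1,0,0,-0.45,0,0,0,1,0,0,-0.55,0,0,0,1,0,0,-0.6,0,0,0,1,0,0,-0.62,0,0,0,1,0,0,-0.62,0,0,0])

```text
time_s: 26.3
tool_pos: [0.6421, 0.1548, 0.1511]
tool_rot: [3.138, 0.151, -0.0]
contact_force: [0.8, -1.0, -0.3]
opening: 0.094
grip_force: 0.0
```

```bash
python3 - <<'E'
from h import *
state();look("wrist","wrist4.png")
go(612.5,-140.8,150,-5.6)
E
```

```text
t 26.3 pos [642.1421 154.7849 151.1203] yaw 5.520493550792834 tiltz [ 0. -0. -1.] q [ 0.1313  0.446   1.4204 -0.      1.2752  1.6057] F [ 0.7917 -0.9899 -0.2509] open 0.0940199963235901 g 0.0
wrist red [276. 192.] 4938 mean [650.7 154.8   6.9] rect [643.4 155.1 115.4  80.3   5.8]
wrist red [274. 218.] 398 mean [634.3 154.9  45. ] rect [632.2 155.4  23.8  20.1 -37.9]
wrist yellow [525. 242.] 655 mean [ 623.7 -122.2   11.1] rect [ 612.6 -131.7   72.8   35.6   -6.2]
wrist yellow [554. 272.] 199 mean [ 605.6 -131.7   43.6] rect [ 606.6 -130.1   19.8   16.6   -6.2]
wrist yellow [253. 364.] 2603 mean [427.5 161.8   4.9] rect [427.6 160.8  82.3  80.5 -71.4]
wrist cream [274. 204.] 2467 z [33.  35.4 46.1] rect [641.5 155.4  57.6  49.3   6.2]
wrist cream [398. 210.] 137 z [31.7 33.9 35.5] rect [651.6  31.3  44.5  13.5 -50.2]
wrist cream [541. 253.] 1266 z [25.2 34.8 45.4] rect [ 617.4 -128.2   52.    28.    -4.7]
wrist white [542. 198.] 167 mean [ 673.8 -124.7   12. ] rect [ 673.6 -125.8   37.9    5.2   84.4]
wrist white [520. 231.] 1698 mean [ 633.8 -118.1    5.2] rect [ 620.  -128.5  101.3   56.1   -5.1]
GO (612.5, -140.8, 150, -5.6) shift [-0.288  1.457  0.002] turn [0.    0.003 0.388]
```

View pics/wrist4.png

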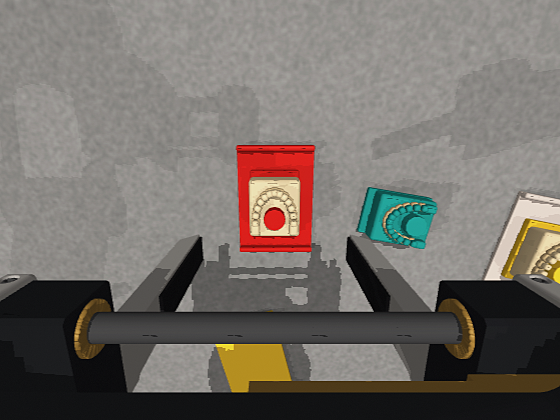

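The red cast at (275,205) is upright and centred in the red tray to within about 2 mm. I go back for the yellow cast.

>>> move_arm(deltas=[1,-0.02,0.08,0,0,0,0,1,-0.05,0.25,0,0,0,0,1,-0.09,0.45,0,0,0,0,1,-0.13,0.65,0,0,0,0.1,1,-0.17,0.85,0,0,0,0.2,1,-0.2,0.97,0,0,0,0.3,1,-0.2,1,0,0,0,0.388,1,-0.2,1,0,0,0,0.388])

```text
time_s: 27.15
tool_pos: [0.6206, -0.0506, 0.15]
tool_rot: [3.137, -0.158, -0.003]
contact_force: [0.3, -0.2, -0.5]
opening: 0.094
grip_force: 0.0
```

```bash
python3 - <<'E'
from h import *
state();go(612.5,-140.8,150,-5.6)
E
```

```text
t 27.15 pos [620.6243 -50.5744 149.9528] yaw -5.754231395859596 tiltz [-0.0022 -0.0003 -1.    ] q [-0.1926  0.3937  1.5109 -0.0007  1.2391  1.4789] F [ 0.3409 -0.1959 -0.518 ] open 0.09400171154185524 g 0.0
GO (612.5, -140.8, 150, -5.6) shift [ 0.005  0.453 -0.   ] turn [ 0.001  0.004 -0.005]
```

>>> move_arm(deltas=[1,0,0.08,0,0,0,0,1,0,0.2,0,0,0,0,1,0.005,0.34,0,0,0,0,1,0.005,0.43,0,0,0,0,1,0.005,0.453,0,0,0,0,1,0.005,0.453,0,0,0,0,1,0.005,0.453,0,0,0,0,1,0.005,0.453,0,0,0,0])

```text
time_s: 27.95
tool_pos: [0.6139, -0.1373, 0.1511]
tool_rot: [-3.137, 0.151, 0.0]
contact_force: [-0.2, -0.0, 0.6]
opening: 0.0941
grip_force: 0.0
```

```bash
python3 - <<'E'
from h import *
state();look("wrist");go(612.5,-140.8,27,-5.6)
E
```

```text
t 27.95 pos [ 613.935  -137.2968  151.0941] yaw -5.5285362451605655 tiltz [ 0.      0.0005 -1.    ] q [-0.3308  0.4009  1.496   0.0005  1.2448  1.3363] F [-0.215  -0.0208  0.5668] open 0.09413992968782357 g 0.0
wrist red [ 25. 202.] 3533 mean [636.5 130.1   6.6] rect [643.8 146.3 116.3  67.6   5.2]
wrist yellow [278. 173.] 335 mean [ 644.2 -143.2   12.7] rect [ 644.  -143.1   49.8    7.5   85.3]
wrist yellow [278. 219.] 396 mean [ 605.7 -139.5   45.2] rect [ 603.8 -138.7   23.2   20.1  -50.1]
wrist blue [270. 303.] 1073 mean [ 490.5 -119.8    7. ] rect [ 486.5 -114.8   81.7   25.8  -87.9]
wrist blue [249. 362.] 220 mean [408.4 -84.8   5.1] rect [406.4 -84.8  59.5  10.3   2.6]
wrist blue [302. 361.] 429 mean [ 404.6 -152.3    6.5] rect [ 407.5 -152.5   48.9   19.6   -3.8]
wrist blue [275. 369.] 406 mean [ 424.2 -119.1   36.9] rect [ 405.8 -115.9   73.6   32.1    6.5]
wrist cream [278. 204.] 2497 z [32.7 35.3 46.1] rect [ 613.  -140.6   57.1   50.    -5.5]
wrist cream [  6. 215.] 427 z [25.6 31.6 35.6] rect [632.4 130.4  42.9  13.4 -13.2]
wrist cream [104. 207.] 107 z [32.1 34.  35.7] rect [629.7  27.9  32.4   9.1  51.9]
wrist cream [273. 359.] 982 z [33.9 39.6 46.3] rect [ 436.9 -118.8   51.    49.5    2.6]
wrist white [278. 146.] 375 mean [ 671.2 -145.9   11.9] rect [ 671.2 -145.2   79.7    4.9   83.9]
wrist white [278. 190.] 3427 mean [ 624.3 -141.3    5. ] rect [ 614.6 -140.4  102.9   80.7   -5.4]
wrist white [278. 247.] 278 mean [ 562.2 -135.4   11.9] rect [ 562.1 -135.3   78.3    4.5   84.5]
GO (612.5, -140.8, 27, -5.6) shift [-0.006  0.018  0.621] turn [-0.001 -0.     0.003]
```

>>> move_arm(deltas=[1,-0.006,0.018,0.08,0,0,0,1,-0.006,0.018,0.22,0,0,0,1,-0.006,0.018,0.36,0,0,0,1,-0.006,0.018,0.48,0,0,0,1,-0.006,0.018,0.56,0,0,0,1,-0.006,0.018,0.605,0,0,0,1,-0.006,0.018,0.62,0,0,0,1,-0.006,0.018,0.62,0,0,0])

```text
time_s: 28.8
tool_pos: [0.6127, -0.1416, 0.0273]
tool_rot: [3.138, -0.153, 0.001]
contact_force: [-1.0, -1.4, -0.1]
opening: 0.0939
grip_force: 0.0
```

>>> move_arm(deltas=[-0.2,0,0,0,0,0,0,-0.2,0,0,0,0,0,0,-1,0,0,0,0,0,0,-1,0,0,0,0,0,0,-1,0,0,0,0,0,0,-1,0,0,0,0,0,0,-1,0,0,0,0,0,0,-1,0,0,0,0,0,0])

```text
time_s: 29.6
tool_pos: [0.6123, -0.1418, 0.0272]
tool_rot: [-3.138, 0.154, -0.0]
contact_force: [0.9, 0.0, 1.2]
opening: 0.0503
grip_force: 30.0
```

>>> move_arm(deltas=[-1,0,0,-0.02,0,0,0,-1,0,0,-0.06,0,0,0,-1,0,0,-0.12,0,0,0,-1,0,0,-0.2,0,0,0,-1,0,0,-0.27,0,0,0,-1,0,0,-0.32,0,0,0,-1,0,0,-0.35,0,0,0,-1,0,0,-0.35,0,0,0])

```text
time_s: 30.4
tool_pos: [0.6129, -0.142, 0.0983]
tool_rot: [3.137, -0.153, 0.003]
contact_force: [0.6, 0.1, -2.5]
opening: 0.0495
grip_force: 30.0
```

```bash
python3 - <<'E'
from h import *
state();p,d=look("scene");go(437,163,98,18.5)
E
```

```text
t 30.4 pos [ 612.889  -142.0331   98.2727] yaw -5.598079295806093 tiltz [ 0.002  -0.0007 -1.    ] q [-0.3383  0.4422  1.5695  0.      1.1278  1.3302] F [ 0.644   0.1374 -2.5026] open 0.049532567208537874 g 29.99984711408615
scene red [335. 270.] 920 mean [650.7 152.5   5.8] rect [640.6 153.9 123.2  79.4   5.8]
scene red [338. 257.] 61 mean [634.3 153.7  43.9] rect [631.9 154.2  23.9  19.1 -15.1]
scene yellow [346. 197.] 1114 mean [438.2 162.6   4.5] rect [438.4 163.4 117.7  80.1  18.5]
scene blue [247. 179.] 289 mean [ 421.1 -107.1    5.5] rect [ 440.6 -118.6  116.5   78.8    3.1]
scene blue [241. 174.] 40 mean [ 434.6 -118.7   44.2] rect [ 434.2 -119.    16.8   15.9   12.8]
scene cream [241. 179.] 280 z [29.8 35.5 45.4] rect [ 439.5 -118.1   59.6   50.     4.2]
scene cream [337. 264.] 422 z [29.2 34.6 45.2] rect [642.2 155.2  58.6  50.1   6.2]
scene white [218. 248.] 758 mean [ 637.1 -138.7    4. ] rect [ 619.7 -143.5  109.3   83.4   -5.9]
GO (437, 163, 98, 18.5) shift [-1.021 -1.431 -0.004] turn [ 0.    -0.001 -0.841]
```

>>> move_arm(deltas=[-1,-0.03,-0.04,0,0,0,0,-1,-0.11,-0.16,0,0,0,0,-1,-0.22,-0.31,0,0,0,-0.1,-1,-0.33,-0.46,0,0,0,-0.3,-1,-0.42,-0.59,0,0,0,-0.5,-1,-0.48,-0.67,0,0,0,-0.65,-1,-0.5,-0.7,0,0,0,-0.75,-1,-0.5,-0.7,0,0,0,-0.75])

```text
time_s: 31.25
tool_pos: [0.5245, 0.0089, 0.0965]
tool_rot: [-3.11, -0.437, 0.004]
contact_force: [0.8, -0.1, -2.6]
opening: 0.0496
grip_force: 30.0
```

```bash
python3 - <<'E'
from h import *
state();go(437.2,163.4,98,18.5)
E
```

```text
t 31.25 pos [524.4979   8.8677  96.5006] yaw 15.99113511628632 tiltz [-0.0024  0.0007 -1.    ] q [-0.1161  0.3064  1.8015  0.0005  1.0361  1.1754] F [ 0.7711 -0.1279 -2.5721] open 0.049626680079359727 g 29.999513179063797
GO (437.2, 163.4, 98, 18.5) shift [-0.207 -0.863 -0.006] turn [-0.003  0.004 -0.088]
```

>>> move_arm(deltas=[-1,-0.01,-0.05,0,0,0,0,-1,-0.04,-0.19,0,0,0,0,-1,-0.09,-0.37,0,0,0,0,-1,-0.13,-0.55,0,0,0,-0.04,-1,-0.17,-0.71,0,0,0,-0.06,-1,-0.195,-0.81,0,0,0,-0.088,-1,-0.207,-0.863,0,0,0,-0.088,-1,-0.207,-0.863,0,0,0,-0.088])

```text
time_s: 32.05
tool_pos: [0.4389, 0.1626, 0.097]
tool_rot: [3.101, 0.504, -0.0]
contact_force: [0.1, 0.1, -2.4]
opening: 0.0499
grip_force: 30.0
```

```bash
python3 - <<'E'
from h import *
state();go(437.2,163.4,29,18.5)
E
```

```text
t 32.05 pos [438.8615 162.5844  97.0023] yaw 18.455140681473292 tiltz [-0.0002 -0.     -1.    ] q [0.206  0.2283 1.9179 0.     0.9956 1.4546] F [ 0.148   0.0688 -2.3935] open 0.04993061579601691 g 30.000118911266327
GO (437.2, 163.4, 29, 18.5) shift [-0.007 -0.006  0.34 ] turn [-0.     0.    -0.002]
```

>>> move_arm(deltas=[-1,0,0,0.06,0,0,0,-1,0,0,0.16,0,0,0,-1,0,0,0.24,0,0,0,-1,0,0,0.29,0,0,0,-1,0,0,0.315,0,0,0,-1,0,0,0.325,0,0,0,-1,0,0,0.33,0,0,0,-1,0,0,0.33,0,0,0])

```text
time_s: 32.85
tool_pos: [0.4399, 0.1619, 0.0315]
tool_rot: [3.101, 0.502, 0.002]
contact_force: [-0.2, 0.1, -1.7]
opening: 0.05
grip_force: 30.0
```

```bash
python3 - <<'E'
from h import *
state();go(437.2,163.4,27.2,18.5)
E
```

```text
t 32.85 pos [439.9425 161.9121  31.4581] yaw 18.40331357388537 tiltz [ 0.0011  0.0001 -1.    ] q [ 0.2041  0.3157  2.0028 -0.0001  0.8221  1.4538] F [-0.184   0.0951 -1.6718] open 0.050027480186918244 g 29.999870471656322
GO (437.2, 163.4, 27.2, 18.5) shift [-0.011 -0.011  0.021] turn [ 0.    -0.002 -0.003]
```

>>> move_arm(deltas=[-1,-0.005,-0.005,0,0,0,0,-1,-0.011,-0.011,0.006,0,0,0,-1,-0.011,-0.011,0.012,0,0,0,-1,-0.011,-0.011,0.016,0,0,0,-1,-0.011,-0.011,0.018,0,0,0,-1,-0.011,-0.011,0.018,0,0,0,-1,-0.011,-0.011,0.018,0,0,0,-1,-0.011,-0.011,0.018,0,0,0])

```text
time_s: 33.65
tool_pos: [0.4367, 0.1633, 0.0275]
tool_rot: [3.101, 0.502, 0.0]
contact_force: [-0.4, 0.5, -2.9]
opening: 0.0498
grip_force: 30.0
```

```bash
python3 - <<'E'
from h import *
state();go(437.2,163.4,27.2,18.5)
E
```

```text
t 33.65 pos [436.698  163.2884  27.4745] yaw 18.405978457587143 tiltz [ 0.0001 -0.     -1.    ] q [ 0.2084  0.3189  2.0121 -0.      0.8105  1.458 ] F [-0.3678  0.4565 -2.8791] open 0.049842793318669296 g 29.999831579625607
GO (437.2, 163.4, 27.2, 18.5) shift [0.003 0.    0.001] turn [ 0.    -0.    -0.003]
```

>>> move_arm(deltas=[-1,0,0,0.002,0,0,0,-1,0,0,0.002,0,0,0,0.2,0,0,0.002,0,0,0,0.5,0,0,0.002,0,0,0,1,0,0,0.002,0,0,0,1,0,0,0.002,0,0,0,1,0,0,0.002,0,0,0,1,0,0,0.002,0,0,0])

```text
time_s: 34.45
tool_pos: [0.4366, 0.1633, 0.0271]
tool_rot: [3.101, 0.503, 0.0]
contact_force: [-0.2, 0.7, 0.1]
opening: 0.0922
grip_force: 0.0
```

>>> move_arm(deltas=[1,0,0,-0.05,0,0,0,1,0,0,-0.15,0,0,0,1,0,0,-0.3,0,0,0,1,0,0,-0.45,0,0,0,1,0,0,-0.55,0,0,0,1,0,0,-0.6,0,0,0,1,0,0,-0.62,0,0,0,1,0,0,-0.62,0,0,0])

```text
time_s: 35.25
tool_pos: [0.4365, 0.1632, 0.1511]
tool_rot: [3.101, 0.503, 0.0]
contact_force: [-0.5, -0.1, -0.1]
opening: 0.094
grip_force: 0.0
```

```bash
python3 - <<'E'
from h import *
state();look("wrist");look("scene","scene5.png")
E
```

```text
t 35.25 pos [436.4612 163.25   151.1127] yaw 18.41177792295406 tiltz [ 0.0001 -0.     -1.    ] q [ 0.2085  0.1675  1.8411 -0.0001  1.1328  1.458 ] F [-0.4869 -0.1123 -0.1174] open 0.0940122952500191 g 0.0
wrist red [345.  39.] 3825 mean [604.6 150.8   7.4] rect [615.9 152.3  79.8  61.9 -84.3]
wrist red [360.   2.] 73 mean [623.8 153.1  39.4] rect [624.5 152.4  14.2   3.1 -74.1]
wrist yellow [275. 193.] 4912 mean [444.2 165.6   6.9] rect [436.8 164.1 117.2  81.1  18.8]
wrist yellow [274. 217.] 391 mean [430.3 162.1  45.3] rect [428.1 162.   23.2  20.  -20.2]
wrist blue [512. 246.] 2721 mean [ 471.3 -103.7    7.1] rect [ 458.9 -117.5   81.8   79.4  -86.7]
wrist cream [359.  11.] 1152 z [32.3 35.1 45.2] rect [620.7 153.9  49.3  17.4 -84. ]
wrist cream [487.  47.] 261 z [31.3 33.9 35.7] rect [629.5  33.4  46.3  17.   35.7]
wrist cream [517.  24.] 70 z [32.6 34.3 35.6] rect [652.5  22.4  22.6   4.  -78.1]
wrist cream [274. 203.] 2487 z [33.2 35.4 46.1] rect [437.2 164.1  57.7  49.5  18.5]
wrist cream [529. 267.] 991 z [25.6 34.7 42.8] rect [ 460.  -112.3   55.5   30.2  -65.8]
scene red [3
[... 192 characters left out ...]
mean [450.1 160.5   6. ] rect [438.1 163.2 117.9  81.   18.9]
scene yellow [347. 187.] 47 mean [431.1 160.7  44.4] rect [430.4 160.5  20.9  18.2 -28.8]
scene blue [242. 187.] 600 mean [ 451.4 -114.9    6. ] rect [ 441.4 -118.7  119.1   79.3    3. ]
scene blue [241. 174.] 41 mean [ 434.7 -118.6   44.3] rect [ 433.7 -119.3   19.8   16.    12.3]
scene cream [241. 180.] 319 z [27.8 34.6 45.6] rect [ 441.4 -117.8   59.    49.6    2. ]
scene cream [347. 193.] 350 z [27.7 34.9 45.8] rect [439.3 164.   61.2  50.7  19.6]
scene cream [337. 264.] 422 z [28.6 34.5 45.4] rect [641.9 155.1  58.2  49.7   6. ]
scene white [219. 241.] 1245 mean [ 617.6 -140.7    4.2] rect [ 616.5 -141.4  117.    81.2   -5.6]
```

View pics/scene5.png

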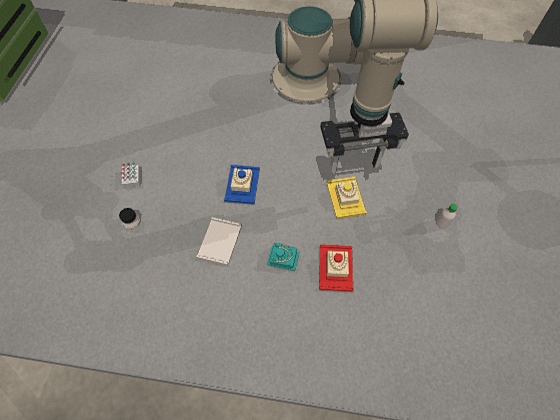

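The picture shows each cast in its own tray: blue (241,180), yellow (347,193) and red (337,264). White (219,240) is empty, and the jar, bottle, bur block and turquoise piece have not moved. The gripper is clear, so I'm handing in.

```bash
python3 -c "
from bench import manip;print(manip.hand_in())"
```

```text
the job is handed in; nothing more can be done
None
```

I handed the job in after about 35 s of the 109 s allowed: each cast is upright and lined up in the middle of its own tray (within about 2 mm), the white tray is empty, and the jar, bottle and bur block were not touched.

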